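# Load the reagent rack for an assay run

### The job

Load the reagent rack for the next assay run: gather the four reagents scattered on the bench, the little green-capped vial, the dark bottle with the white cap, the amber bottle with the black cap and the pale glass bottle with the broad blue cap (not the one at the very back behind the centrifuge), and stand each in the pocket bored for its size, right down on the pocket's floor. Keep them upright and set them down rather than dropping them. The all-white bottle and the upside-down conical tube would fit pockets too but do not belong to the run: leave them where they stand.

Things in the scene. Friction and masses are not known exactly. Their poses are not given: they have to be found in the camera images.
- vial: Small squat reagent vial with an amber body and a green screw cap, 32 mm across, 58 mm tall: straight body 32 mm up to about 40 mm height, ribbed cap 29 mm across from about 40 mm up. Origin: centre of its underside; z up. Stands upright and loose on the worktop.
- dark_bottle: Dark (nearly black) reagent bottle with a white screw cap, 48 mm across, 90 mm tall: straight body up to about 60 mm, cap 33 mm across above 73 mm. Origin: centre of its underside; z up. Stands upright and loose on the worktop.
- amber_bottle: Brown amber reagent bottle with a black screw cap, 56 mm across, 105 mm tall: straight body up to about 70 mm, cap 35 mm across above 87 mm. Origin: centre of its underside; z up. Stands upright and loose on the worktop.
- buffer_bottle: Pale, whitish glass bottle with a broad blue screw cap, 70 mm across, 135 mm tall: straight body up to about 95 mm, cap 49 mm across from 113 mm to the top at 135 mm; about 0.4 kg. Origin: centre of its underside; z up. Stands upright and loose on the worktop.
- white_bottle: White plastic bottle with a white screw cap, 68 mm across, 150 mm tall; stays where it stands. Origin: centre of its underside; z up. Stands upright and loose on the worktop.
- conical_tube: Slender conical tube standing upside down on its blue cap (cap 33 mm across, tube 28 mm, 115 mm tall, point up); stays where it stands. Origin: centre of its underside; z up. Stands upright and loose on the worktop.
- insert_vial: White block 90 x 90 x 26 mm with a round pocket 40 mm wide (smallest pocket) for the vial: 20 mm deep, 4 mm chamfer. Origin: on the pocket's axis, centre of the block's underside; z up; pocket floor 6 mm and mouth 26 mm above it. The four blocks sit fixed 2 x 2, 91 mm apart, in any order, in a fixed low grey tray 196 mm square (a 12 mm lip on two sides).
- insert_dark: White block 90 x 90 x 26 mm with a round pocket 56 mm wide (second smallest pocket) for the dark bottle: 20 mm deep, 4 mm chamfer. Origin: on the pocket's axis, centre of the block's underside; z up; pocket floor 6 mm and mouth 26 mm above it. The four blocks sit fixed 2 x 2, 91 mm apart, in any order, in a fixed low grey tray 196 mm square (a 12 mm lip on two sides).
- insert_amber: White block 90 x 90 x 26 mm with a round pocket 64 mm wide (second largest pocket) for the amber bottle: 20 mm deep, 4 mm chamfer. Origin: on the pocket's axis, centre of the block's underside; z up; pocket floor 6 mm and mouth 26 mm above it. The four blocks sit fixed 2 x 2, 91 mm apart, in any order, in a fixed low grey tray 196 mm square (a 12 mm lip on two sides).
- insert_buffer: White block 90 x 90 x 26 mm with a round pocket 78 mm wide (largest pocket) for the buffer bottle: 20 mm deep, 4 mm chamfer. Origin: on the pocket's axis, centre of the block's underside; z up; pocket floor 6 mm and mouth 26 mm above it. The four blocks sit fixed 2 x 2, 91 mm apart, in any order, in a fixed low grey tray 196 mm square (a 12 mm lip on two sides).
Things that resemble listed ones, but are neither listed nor needed, are in the scene too. What is shaped like the amber_bottle but purple is not meant.

How it is judged:
At the end, for the whole second after the job is handed in: Each of the four bottles stands upright (within 7 degrees) and at rest in its own insert: its axis within 10 mm of the pocket's and its underside within 4 mm of the pocket's floor. The white bottle and the conical tube stand upright within 25 mm of where they were. All released (horizontal distance between vial and insert_vial below 0.01 m and z of vial in the frame of insert_vial below 0.01 m and angle between each of vial, dark_bottle, amber_bottle, buffer_bottle, white_bottle, conical_tube's own z axis and vertical below 0.12 rad and linear speed of each of vial, dark_bottle, amber_bottle, buffer_bottle, white_bottle, conical_tube below 0.02 m/s and horizontal distance between dark_bottle and insert_dark below 0.01 m and z of dark_bottle in the frame of insert_dark below 0.01 m and horizontal distance between amber_bottle and insert_amber below 0.01 m and z of amber_bottle in the frame of insert_amber below 0.01 m and horizontal distance between buffer_bottle and insert_buffer below 0.01 m and z of buffer_bottle in the frame of insert_buffer below 0.01 m and distance of each of white_bottle, conical_tube from where it was at the start of the episode below 0.025 m); the robot touches nothing.
It fails at once if the white bottle or the conical tube is moved more than 40 mm or knocked over (distance of any of white_bottle, conical_tube from where it was at the start of the episode above 0.04 m or angle between any of white_bottle, conical_tube's own z axis and vertical above 0.5 rad).
It fails at once if one of the four bottles is tipped more than about 34 degrees (angle between any of vial, dark_bottle, amber_bottle, buffer_bottle's own z axis and vertical above 0.6 rad).
It fails at once if one of the four bottles is dropped (falls free at more than 0.8 m/s, about 33 mm) ((linear speed of vial above 0.8 m/s and contact force between vial and the fingers below 0.05 N) or (linear speed of dark_bottle above 0.8 m/s and contact force between dark_bottle and the fingers below 0.05 N) or (linear speed of amber_bottle above 0.8 m/s and contact force between amber_bottle and the fingers below 0.05 N) or (linear speed of buffer_bottle above 0.8 m/s and contact force between buffer_bottle and the fingers below 0.05 N)).
It also fails if it takes over 96 s, if anything falls off the work surface, if the arm or the gripper's body presses on something with over 40 N, if the wrist force passes 120 N, or if a joint passes its speed limit or range.

### The arm

A 7-joint arm with a two-finger parallel gripper is mounted at the origin on a cart in front of the work surface, level with it; the furniture and walls round the work are solid. World frame = base frame: x ahead of the robot, y to its left, z up, the work surface at z = 0. Lengths are in m, angles in rad, forces in N, time in s.
With the tool pointing down it reaches from about 0.4 to 0.85 m from the base axis. Payload 4.5 kg.
Tool frame: the origin (TCP) lies at the very end of the fingers, on their centre line; the grasp point (between the pads) lies 19 mm behind it (r.grip_point_offset is the distance from the TCP to the grasp point, in m); z points along the fingers, y is the line along which they close (so a half turn about z gives the same grasp; the last joint's range is limited). The gripper opens to 88 mm and grips with 3 to 60 N. Pads are 18 mm wide; open, the fingers measure 123 mm over their backs; the gripper's body (75 mm by 187 mm) begins 45 mm behind the grasp point.
Start: joints at [1.247, 0.689, -0.195, 1.565, 0.157, 0.902, -0.215], TCP at [0.219, -0.585, 0.239] pointing down, gripper open.
Joint ranges: [-3.01, 3.01], [-0.46, 2.08], [-1.47, 1.51], [0.13, 2.56], [-1, 4.14], [0.04, 2.09], [-2.66, 2.66]. Speed limits (rad/s): [2.57, 2.57, 3.14, 3.14, 3.14, 3.14, 3.14].

### API

Orientations are given as a unit quaternion [x, y, z, w].
In Python, from plant import r gives the robot as it stands.
- The arm moves only by the tool carry_out, never from a script. Its argument "rows" is a list of rows, each a list of 3 entries, a list of its own where there are three numbers: the shift along the tool's x, y, z in cm, then the turn, a rotation vector about the tool's x, y, z in degrees, then the closure, from 0 (fully open) to 1 (shut). A call has 1 to 12 rows; each row is the pose to reach, as a shift and turn from the pose commanded when the call began, along the tool's axes at that moment; what a row does not reach only later rows make up. A row lasts 1/10 s, in which the tool goes at most 50 mm and 8.59 degrees, less where a joint would pass 70% of its speed; a pose out of reach is approached as far as the arm can. A call with a gripper value outside its range is refused whole. The fingers move at their own pace and stop on an object; "newtons" is the grip in N (left out, the last holds). Time passes only in rows, so rows that repeat a pose let the fingers close. It gives the time, the measured TCP pose, the force, the opening and the grip force at its end, in the units of the state.
- r.get_state(): the state, without advancing time (a new reading comes with each control period).
- r.snapshot(name): name is "scene" or "top" or "wrist"; returns a dict with "image" (384x512x3 uint8, red, green, blue), "fx", "fy", "cx", "cy" (pixels), "pose" (4x4, takes a point from camera to world coordinates). Camera axes: x right, y up, looking along -z (the intrinsics and any distortion apply to the point x, -y, -z); pixel columns grow to the right and rows downward; lengths in m; the calibration is good to about 2 mm. The wrist camera is an equidistant fisheye: a pixel r from the principal point sees the ray r / f radians off the axis. A picture is of the moment at which its call begins. There is no depth.
- r.finish_job(): hands the job in; it is judged then, once.
The state is a dict: "clock": time; "q": joint angles; "qd": joint speeds; "joint_torque": joint torques, N m; "tool_pos": TCP position; "eef_rot": TCP orientation; "contact_force": force on the tool from outside, world axes, zero at the start; "moment": the same for the moment, N m; "opening": opening from 0.0 (shut) to 1.0 (fully open); "finger_force": force on a finger pad.
Only numpy, scipy, OpenCV 4.12 (cv2) and the standard library are available. Lean on these libraries where they do the work, as an engineer would, in place of code of your own. Each camera call takes 0.05 s, during which the arm holds its last target. There are 200 camera calls.

## Working session

There is one attempt and no reset: what is moved stays moved. The work goes in short steps, Python scripts to look and compute and a tool call to move; the robot and the scene stay as the last step left them, time stands still between calls to the robot, and variables do not carry over. Pictures are saved under pics/ and viewed, at most 14 in all, crops included, and the job is handed in when it is done.

Besides the shell and the picture viewer there is one more tool, called after ">>>" as a command line: name --argument value ..., lists and objects as JSON in quotes. carry_out: Moves the arm, as the interface text tells. Its arguments: {"type":"object","properties":{"rows":{"type":"array"},"newtons":{"type":"number"}},"required":["rows"]}

```bash
ls; mkdir -p pics; python3 - <<'E'
from plant import r
import cv2,numpy as np
for n in ("scene","top"):
    s=r.snapshot(n); cv2.imwrite(f"pics/{n}0.png",s["image"][:,:,::-1]); print(n,s["fx"],s["fy"],s["cx"],s["cy"],np.round(s["pose"],4).tolist(),[k for k in s])
    np.save(f"{n}0.npy",s,allow_pickle=True)
print(r.get_state())
E
```

```text
pics
scene 372.94123249863503 372.94123249863503 257.9306067936138 194.90634754253074 [[-0.5742, 0.3974, -0.7158, -0.3403], [-0.8187, -0.2804, 0.5011, 0.4503], [-0.0015, 0.8738, 0.4863, 0.6487], [0.0, 0.0, 0.0, 1.0]] ['image', 'fx', 'fy', 'cx', 'cy', 'pose']
top 392.5090106691737 392.5090106691737 253.83518064616842 195.66440324700628 [[0.0253, 0.9971, -0.0712, 0.4354], [-0.9995, 0.0238, -0.0222, -0.2116], [-0.0205, 0.0717, 0.9972, 1.6105], [0.0, 0.0, 0.0, 1.0]] ['image', 'fx', 'fy', 'cx', 'cy', 'pose']
{'clock': 0.1, 'q': array([ 1.24681651,  0.68990438, -0.19456925,  1.56622451,  0.15731618,
        0.90249794, -0.21509486]), 'qd': array([-0.00098516, -0.00321453,  0.00064393, -0.00222036, -0.00089361,
        0.00045733,  0.00060369]), 'joint_torque': array([-4.24235623e-03, -5.28502679e+01, -1.27166301e+00, -1.53838313e+01,
       -5.24971692e-02,  2.00704671e-03,  2.93520122e-05]), 'tool_pos': array([ 0.21865678, -0.58490445,  0.23799296]), 'eef_rot': array([ 9.84030147e-01,  1.77999996e-01, -1.94652335e-04, -7.95774391e-04]), 'contact_force': array([-0.16542874, -0.65305069,  0.80891311]), 'moment': array([-0.05233343,  0.01167794, -0.03121023]), 'finger_force': 0.0, 'opening': 0.9998676418714123}
```

View pics/scene0.png

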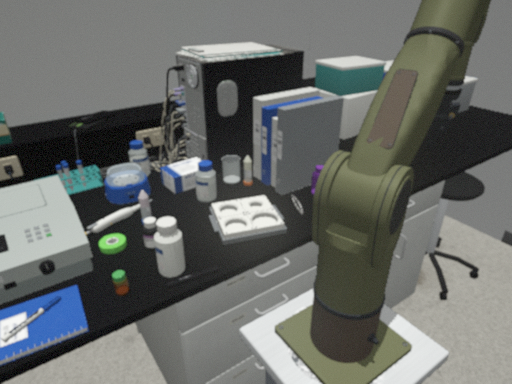

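View pics/top0.png

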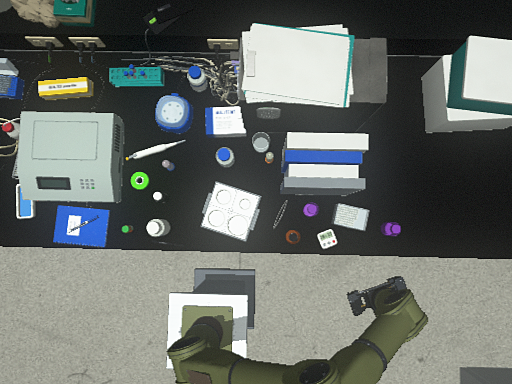

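The scene view shows the rack near (247,215), the buffer bottle at (205,180), the vial at (120,282), the white bottle at (170,248) and the conical tube at (145,205). In the top view the vial is at (126,229), the dark bottle (white cap) at about (157,196), the white bottle at (157,227) and the buffer bottle at (224,156). The likely amber bottle is at (292,236), the rack is around (231,210), and the purple decoys are at (311,209) and (392,229).

```bash
cat > h.py <<'E'
import numpy as np,cv2
def ray(s,u,v):
    P=s["pose"]; d=P[:3,:3]@np.array([(u-s["cx"])/s["fx"],-(v-s["cy"])/s["fy"],-1.]); return P[:3,3],d
def onz(s,u,v,z):
    o,d=ray(s,u,v); return o+d*(z-o[2])/d[2]
def proj(s,p):
    P=s["pose"]; c=P[:3,:3].T@(np.asarray(p)-P[:3,3]); return s["cx"]+s["fx"]*c[0]/-c[2], s["cy"]-s["fy"]*c[1]/-c[2]
def load(n): return np.load(n+".npy",allow_pickle=True).item()
E
python3 - <<'E'
from h import *
s=load("top0"); 
for n,u,v,z in [("vial",126,229,.058),("dark",157,196,.09),("white",157,227,.15),("conic",168,165,.1),("buffer",224,156,.135),("amber",292,236,.105),("rack",231,210,.026)]:
    print(n,np.round(onz(s,u,v,z),3))
im=s["image"][:,:,::-1]
cv2.imwrite("pics/topc.png",cv2.resize(im[140:255,105:325],None,fx=3.6,fy=3.6,interpolation=cv2.INTER_CUBIC))
im=load("scene0")["image"][:,:,::-1]
cv2.imwrite("pics/scenec.png",cv2.resize(im[130:310,90:330],None,fx=3.3,fy=3.3,interpolation=cv2.INTER_CUBIC))
E
```

```text
vial [0.401 0.327 0.058]
dark [0.534 0.2   0.09 ]
white [0.414 0.179 0.15 ]
conic [0.655 0.16  0.1  ]
buffer [ 0.689 -0.061  0.135]
amber [ 0.392 -0.327  0.105]
rack [ 0.488 -0.085  0.026]
```

View pics/topc.png

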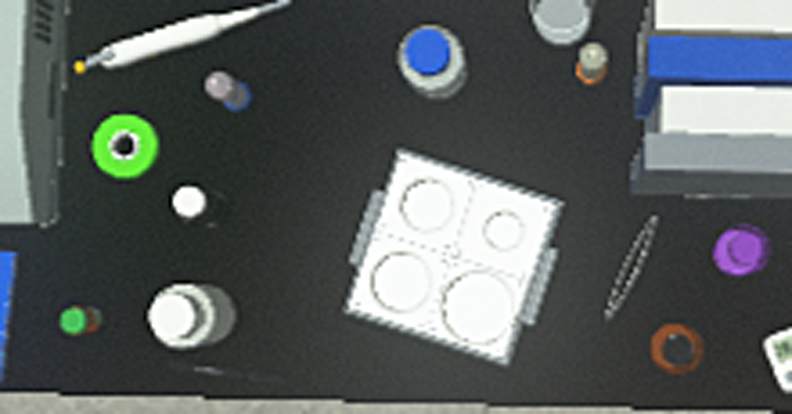

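View pics/scenec.png

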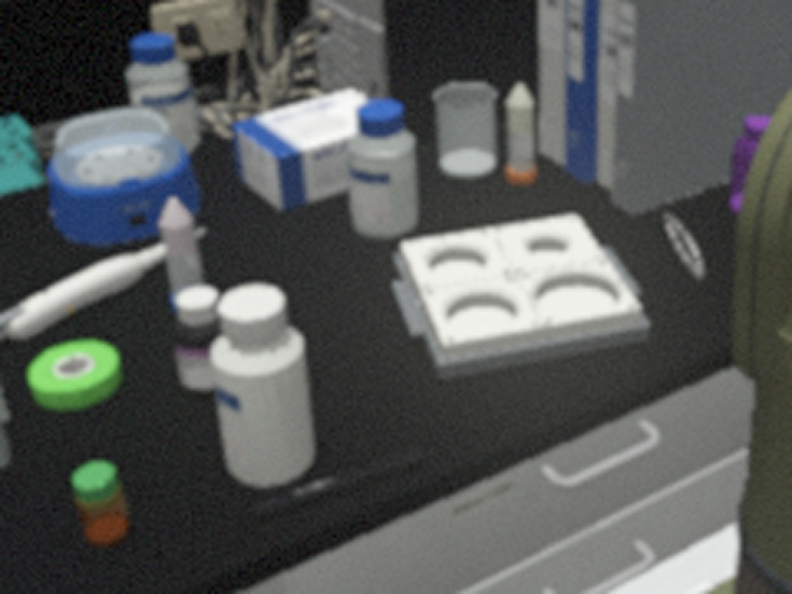

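The enlarged top view shows the four pockets, in crop pixels: 56 mm at (428,205), 40 mm at (503,230), 64 mm at (400,282) and 78 mm at (478,308). The amber bottle (brown ring, black cap) is at (675,348), and the conical tube (point and blue cap) is at (225,90). The scene crop confirms the dark bottle stands behind the white bottle.

```bash
cat >> h.py <<'E'
from scipy.spatial.transform import Rotation as Ro
def go(r,p,psi=None,shift_only=False):
    """tool-frame shift (cm) and turn (deg) from present pose to TCP p, tool down, tool x at yaw psi (deg)"""
    st=r.get_state(); R0=Ro.from_quat(st["eef_rot"]); x=R0.as_matrix()[:,0]
    y0=np.degrees(np.arctan2(x[1],x[0])); psi=y0 if psi is None else psi
    c,s_=np.cos(np.radians(psi)),np.sin(np.radians(psi))
    R1=Ro.from_matrix(np.array([[c,s_,0],[s_,-c,0],[0,0,-1.]]))
    print("now",np.round(st["tool_pos"],4),"yaw",round(y0,1),"shift cm",np.round(100*R0.inv().apply(np.array(p)-st["tool_pos"]),2),"turn",np.round((R0.inv()*R1).as_rotvec(degrees=True),1))
E
python3 - <<'E'
from h import *
from plant import r
s=load("top0"); im=s["image"]; hsv=cv2.cvtColor(im,cv2.COLOR_RGB2HSV)
def blob(lo,hi,u,v,w,name,z):
    m=cv2.inRange(hsv,lo,hi); M=np.zeros_like(m); M[v-w:v+w+1,u-w:u+w+1]=m[v-w:v+w+1,u-w:u+w+1]
    ys,xs=np.nonzero(M); rect=cv2.minAreaRect(np.c_[xs,ys].astype(np.float32))
    print(name,len(xs),np.round([xs.mean(),ys.mean()],1),[np.round(q,1) for q in rect],"mean",np.round(onz(s,xs.mean(),ys.mean(),z),4),"rect",np.round(onz(s,*rect[0],z),4)); return M,rect
blob((45,80,60),(80,255,255),126,229,7,"vial",.058)
blob((0,0,120),(180,70,255),157,196,7,"dark",.09)
blob((100,120,80),(130,255,255),224,155,9,"buffer",.135)
blob((0,100,60),(22,255,255),292,237,11,"amber ring",.07)
M,rect=blob((0,0,170),(180,60,255),231,210,33,"rack",.026)
cor=[onz(s,*p,.026) for p in cv2.boxPoints(rect)]; print(np.round(cor,4)); 
print([round(np.linalg.norm(cor[i]-cor[i-1]),4) for i in range(4)])
c=np.mean(cor,0); 
# pocket guesses in order from clicks
for n,(u,v) in dict(dark=(428,205),vial=(503,230),amber=(400,282),buffer=(478,308)).items():
    print(n,np.round(onz(s,u/3.6+105-.4,v/3.6+140-.4,.026),4))
st=r.get_state(); go(r,(.401,.327,.25),45)
E
```

```text
vial 49 [124.7 228.7] [array([124.5, 228.5]), array([7., 7.]), np.float64(90.0)] mean [0.4026 0.3323 0.058 ] rect [0.4033 0.333  0.058 ]
dark 61 [157.  195.6] [array([157. , 195.5]), array([7.8, 7.8]), np.float64(45.0)] mean [0.5352 0.2003 0.09  ] rect [0.5355 0.2004 0.09  ]
buffer 124 [223.4 154. ] [array([223.5, 154. ]), array([12., 11.]), np.float64(90.0)] mean [ 0.6968 -0.059   0.135 ] rect [ 0.6968 -0.0593  0.135 ]
amber ring 96 [291.9 235.9] [array([292.5, 236.5]), array([13., 13.]), np.float64(90.0)] mean [ 0.3916 -0.3299  0.07  ] rect [ 0.3894 -0.3321  0.07  ]
rack 2165 [230.5 210.9] [array([230.1, 210.8]), array([53.2, 47.2]), np.float64(17.8)] mean [ 0.4843 -0.0837  0.026 ] rect [ 0.485 -0.082  0.026]
[[ 0.424   0.048   0.026 ]
 [ 0.6076 -0.0044  0.026 ]
 [ 0.5461 -0.2121  0.026 ]
 [ 0.364  -0.1585  0.026 ]]
[np.float64(0.215), np.float64(0.1909), np.float64(0.2166), np.float64(0.1898)]
dark [ 0.542  -0.0534  0.026 ]
vial [ 0.5158 -0.1386  0.026 ]
amber [ 0.4546 -0.0246  0.026 ]
buffer [ 0.4278 -0.113   0.026 ]
now [ 0.2187 -0.5849  0.238 ] yaw 20.5 shift cm [ 49.02 -79.03  -1.08] turn [ -0.1  -0.  -24.5]
```

The triangulated sizes and spacings agree with the rack: pockets 91 mm apart, centre about (0.485,-0.083), yaw about -16.3°. Next I move via a safe waypoint toward the vial.

```bash
python3 - <<'E'
from h import *
from plant import r
s=load("top0")
for p in [(280.5,193.3),(280.5,187)]: print(np.round(onz(s,*p,0),3),np.round(onz(s,*p,.3),3))
for p in [(.42,-.2,.28),(.42,.05,.28),(.40,.30,.25)]: go(r,p,45)
E
```

```text
[ 0.563 -0.285  0.   ] [ 0.539 -0.271  0.3  ]
[ 0.589 -0.285  0.   ] [ 0.56  -0.271  0.3  ]
now [ 0.2187 -0.5849  0.238 ] yaw 20.5 shift cm [ 32.34 -29.    -4.16] turn [ -0.1  -0.  -24.5]
now [ 0.2187 -0.5849  0.238 ] yaw 20.5 shift cm [ 41.1  -52.42  -4.12] turn [ -0.1  -0.  -24.5]
now [ 0.2187 -0.5849  0.238 ] yaw 20.5 shift cm [ 47.98 -76.53  -1.08] turn [ -0.1  -0.  -24.5]
```

>>> carry_out --rows '[[[0,0,-4],[0,0,0],0],[[8,-7,-4],[0,0,-5],0],[[16,-14.5,-4],[0,0,-10],0],[[24,-22,-4],[0,0,-15],0],[[32,-29,-4],[0,0,-20],0],[[32,-29,-4],[0,0,-24.5],0],[[32,-29,-4],[0,0,-24.5],0],[[32,-29,-4],[0,0,-24.5],0],[[32,-29,-4],[0,0,-24.5],0],[[32,-29,-4],[0,0,-24.5],0],[[32,-29,-4],[0,0,-24.5],0],[[32,-29,-4],[0,0,-24.5],0]]'

```text
clock: 1.3
tool_pos: [0.4169, -0.2015, 0.2785]
eef_rot: [0.924, 0.383, -0.0, -0.0]
contact_force: [-0.2, -0.0, -0.4]
opening: 1.001
finger_force: 0.0
```

```bash
python3 - <<'E'
from h import *
from plant import r
for p in [(.42,.05,.28),(.42,.2,.28),(.402,.32,.22)]: go(r,p,45)
print(np.round(r.get_state()["q"],2))
E
```

```text
now [ 0.4169 -0.2015  0.2785] yaw 45.1 shift cm [ 18.03 -17.53  -0.15] turn [-0.   0.   0.1]
now [ 0.4169 -0.2015  0.2785] yaw 45.1 shift cm [ 28.65 -28.12  -0.16] turn [-0.   0.   0.1]
now [ 0.4169 -0.2015  0.2785] yaw 45.1 shift cm [ 35.89 -37.87   5.84] turn [-0.   0.   0.1]
[ 0.58  0.44 -0.34  1.98  0.21  0.76 -0.66]
```

>>> carry_out --rows '[[[4,-4,0],[0,0,0],0],[[8,-8,0],[0,0,0],0],[[11.5,-11.5,0],[0,0,0],0],[[15,-15,0],[0,0,0],0],[[18.5,-18.5,0],[0,0,0],0],[[22,-22,0],[0,0,0],0],[[25.5,-25.5,0],[0,0,0],0],[[29,-29,0],[0,0,0],0],[[32,-33,0],[0,0,0],0],[[35,-36,2],[0,0,0],0],[[36.6,-38.6,5],[0,0,0],0],[[36.6,-38.6,7],[0,0,0],0]]'

```text
clock: 2.5
tool_pos: [0.4019, 0.3344, 0.207]
eef_rot: [0.923, 0.385, 0.0, -0.002]
contact_force: [0.2, -0.4, -0.1]
opening: 1.002
finger_force: 0.0
```

```bash
python3 - <<'E'
from h import *
from plant import r
s=r.snapshot("wrist"); np.save("w1.npy",s,allow_pickle=True); print(s["fx"],s["cx"],s["cy"],np.round(s["pose"],3).tolist())
cv2.imwrite("pics/w1.png",s["image"][:,:,::-1])
go(r,(.403,.332,.2),45)
E
```

```text
297.3186396354542 256.86107575044855 193.72983309670585 [[0.71, 0.677, 0.193, 0.451], [-0.704, 0.684, 0.192, 0.383], [-0.002, -0.272, 0.962, 0.352], [0.0, 0.0, 0.0, 1.0]]
now [0.4015 0.3296 0.2043] yaw 45.1 shift cm [ 0.28 -0.06  0.43] turn [-0.   0.4  0.1]
```

View pics/w1.png

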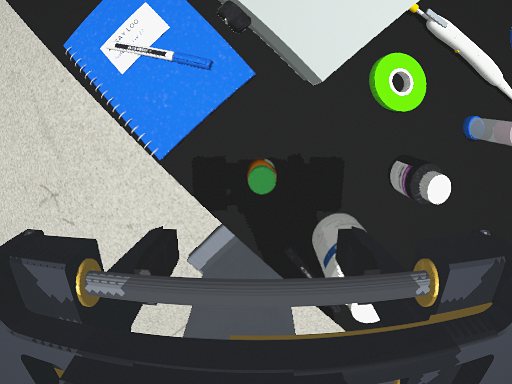

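The wrist view shows the vial's green cap at (262,179), between the open fingers. The dark bottle's white cap is at (436,190) and the white bottle at (350,260); the gripper axis runs clear of the white bottle.

```bash
cat >> h.py <<'E'
def wray(s,u,v):
    a=(u-s["cx"])/s["fx"]; b=(v-s["cy"])/s["fy"]; t=np.hypot(a,b); k=np.sin(t)/t if t>1e-9 else 1.
    P=s["pose"]; return P[:3,3],P[:3,:3]@np.array([a*k,-b*k,-np.cos(t)])
def wonz(s,u,v,z):
    o,d=wray(s,u,v); return o+d*(z-o[2])/d[2]
def wblob(s,lo,hi,u,v,w,z):
    """blob near pixel; returns centroid, size, points of its outline cast on plane z: circle centre+dia"""
    hsv=cv2.cvtColor(s["image"],cv2.COLOR_RGB2HSV); m=cv2.inRange(hsv,lo,hi); M=np.zeros_like(m); M[v-w:v+w+1,u-w:u+w+1]=m[v-w:v+w+1,u-w:u+w+1]
    M=cv2.morphologyEx(M,cv2.MORPH_OPEN,np.ones((3,3)))
    c=max(cv2.findContours(M,cv2.RETR_EXTERNAL,cv2.CHAIN_APPROX_NONE)[0],key=cv2.contourArea)
    P=np.array([wonz(s,*p,z)[:2] for p in c[:,0].astype(float)]).astype(np.float32); ce,ra=cv2.minEnclosingCircle(P)
    el=cv2.fitEllipse((P*1e4).astype(np.float32))
    mm=cv2.moments(c); print("px",round(mm["m10"]/mm["m00"],1),round(mm["m01"]/mm["m00"],1),"area",mm["m00"],"circ",np.round(ce,4),"dia",round(2*ra,4),"ell",np.round(np.array(el[0])/1e4,4),np.round(np.array(el[1])/1e4,4))
    return ce
E
python3 - <<'E'
from h import *
from plant import r
s=load("w1")
wblob(s,(45,80,60),(80,255,255),262,179,20,.055)
wblob(s,(0,0,150),(180,60,255),437,189,20,.088)
s2=r.snapshot("wrist"); print(np.round(s2["pose"][:3,3]-s["pose"][:3,3],4)); wblob(s2,(45,80,60),(80,255,255),262,179,24,.055)
go(r,(.403,.332,.2),45)
E
```

```text
px 261.5 179.8 area 598.0 circ [0.4048 0.3315] dia 0.0307 ell [0.4048 0.3312] [0.0278 0.0298]
px 438.7 188.9 area 523.0 circ [0.5375 0.1997] dia 0.0336 ell [0.5375 0.1995] [0.0312 0.032 ]
[ 0.0003 -0.0039 -0.0032]
px 258.2 175.7 area 612.5 circ [0.4051 0.3312] dia 0.0305 ell [0.4049 0.3312] [0.0276 0.0299]
now [0.4024 0.3277 0.2059] yaw 45.0 shift cm [ 0.35 -0.26  0.59] turn [ 0.1  0.4 -0. ]
```

>>> carry_out --rows '[[[0.3,0.1,2],[0,0,0],0],[[0.3,0.1,5],[0,0,0],0],[[0.3,0.1,8],[0,0,0],0],[[0.3,0.1,11],[0,0,0],0],[[0.3,0.1,13],[0,0,0],0],[[0.3,0.1,14],[0,0,0],0],[[0.3,0.1,14],[0,0,0],0],[[0.3,0.1,14],[0,0,0],0]]'

```text
clock: 3.4
tool_pos: [0.4069, 0.3311, 0.0697]
eef_rot: [0.924, 0.382, 0.001, 0.0]
contact_force: [-0.0, 0.6, -0.3]
opening: 1.003
finger_force: 0.0
```

```bash
python3 - <<'E'
from h import *
from plant import r
s=r.snapshot("wrist")
cv2.imwrite("pics/w2.png",s["image"][:,:,::-1])
go(r,(.405,.3313,.030),45)
E
```

```text
now [0.4069 0.3314 0.0699] yaw 44.9 shift cm [-0.15 -0.13  3.99] turn [ 0.  -0.1 -0.1]
```

View pics/w2.png

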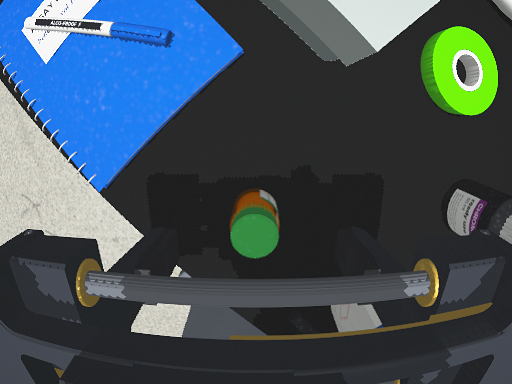

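The vial is centred between the fingers at (255,232), so I lower the last 4 cm and close.

>>> carry_out --rows '[[[-0.1,-0.1,1.5],[0,0,0],0],[[-0.1,-0.1,3],[0,0,0],0],[[-0.1,-0.1,4],[0,0,0],0],[[-0.1,-0.1,4],[0,0,0],0],[[-0.1,-0.1,4],[0,0,0],0.4],[[-0.1,-0.1,4],[0,0,0],0.7],[[-0.1,-0.1,4],[0,0,0],0.8],[[-0.1,-0.1,4],[0,0,0],1],[[-0.1,-0.1,4],[0,0,0],1],[[-0.1,-0.1,4],[0,0,0],1],[[-0.1,-0.1,4],[0,0,0],1],[[-0.1,-0.1,4],[0,0,0],1]]' --newtons 15

```text
clock: 4.65
tool_pos: [0.4043, 0.3315, 0.0287]
eef_rot: [0.924, 0.383, 0.0, 0.0]
contact_force: [0.1, -0.3, 0.0]
opening: 0.351
finger_force: 15.0
```

```bash
python3 - <<'E'
from h import *
from plant import r
st=r.get_state(); print(st["opening"]*88,st["finger_force"])
s=r.snapshot("wrist"); wblob(s,(45,80,60),(80,255,255),255,250,45,.055)
go(r,(.405,.3313,.25),45)
go(r,(.5159,-.1395,.25),45)
E
```

```text
30.920470930973234 15.000007040798664
px 256.9 257.0 area 2454.5 circ [0.4066 0.3341] dia 0.0321 ell [0.408  0.3353] [0.0262 0.0299]
now [0.4043 0.3314 0.0287] yaw 45.0 shift cm [  0.04   0.06 -22.13] turn [0. 0. 0.]
now [0.4043 0.3314 0.0287] yaw 45.0 shift cm [-25.41  41.19 -22.13] turn [0. 0. 0.]
```

>>> carry_out --rows '[[[0,0,-1],[0,0,0],1],[[0,0,-4],[0,0,0],1],[[0,0,-8],[0,0,0],1],[[0,0,-12],[0,0,0],1],[[0,0,-16],[0,0,0],1],[[0,0,-20],[0,0,0],1],[[-1,2,-21],[0,0,0],1],[[-3,5,-21],[0,0,0],1],[[-5,8,-21],[0,0,0],1],[[-7,11,-21],[0,0,0],1],[[-9,14.5,-21],[0,0,0],1],[[-11,18,-21],[0,0,0],1]]'

```text
clock: 5.9
tool_pos: [0.4537, 0.1248, 0.2394]
eef_rot: [0.924, 0.383, 0.0, 0.0]
contact_force: [0.9, 0.4, 0.1]
opening: 0.351
finger_force: 15.0
```

>>> carry_out --rows '[[[-2,3,0],[0,0,0],1],[[-4,6.5,0],[0,0,0],1],[[-6,10,0],[0,0,0],1],[[-8,13,0],[0,0,0],1],[[-10,16,0],[0,0,0],1],[[-12,19,0],[0,0,0],1],[[-13.5,21.5,0],[0,0,0],1],[[-14.5,23,0],[0,0,0],1],[[-14.5,23,0],[0,0,0],1],[[-14.5,23,0],[0,0,0],1],[[-14.5,23,0],[0,0,0],1]]'

```text
clock: 7.0
tool_pos: [0.5137, -0.1369, 0.239]
eef_rot: [0.923, 0.384, 0.0, -0.0]
contact_force: [0.3, 0.5, 0.6]
opening: 0.355
finger_force: 15.0
```

```bash
python3 - <<'E'
from h import *
from plant import r
s=r.snapshot("wrist"); np.save("w3.npy",s,allow_pickle=True)
cv2.imwrite("pics/w3.png",s["image"][:,:,::-1])
go(r,(.5159,-.1395,.15),45)
print(r.get_state()["finger_force"])
E
```

```text
now [ 0.5137 -0.1369  0.239 ] yaw 45.2 shift cm [-0.04  0.34  8.9 ] turn [-0.  -0.   0.2]
15.000056679127738
```

View pics/w3.png

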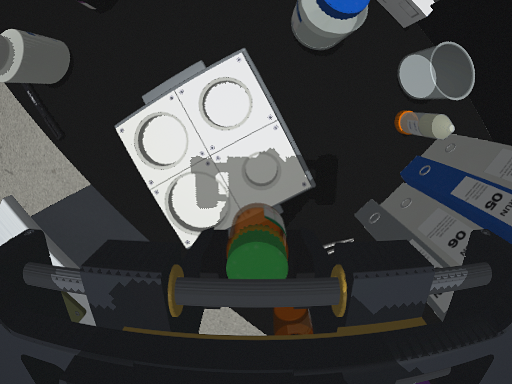

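The wrist view shows the rack with pockets for dark at (227,103), amber at (161,139), vial at (262,169) in shadow, and buffer at (195,202). The vial hangs upright in the grip, with the binders well to the right.

```bash
python3 - <<'E'
from h import *
s=load("w3"); im=s["image"]
for n,p in dict(dark=(227,103),amber=(161,139),vial=(262,169),buffer=(195,202)).items(): print(n,np.round(wonz(s,*p,.026),4))
C=[wonz(s,*p,.026)[:2] for p in [(244,53),(117,127),(313,184),(187,246)]]
print("corners",np.round(C,4),"centre",np.round(np.mean(C,0),4))
g=cv2.cvtColor(im,cv2.COLOR_RGB2GRAY)
# vivid wall/rim ring: fit ellipse to dark-ish ring pixels round each unshadowed pocket
for n,(u,v),R in [("dark",(227,103),34),("amber",(161,139),34)]:
    e=cv2.Canny(cv2.GaussianBlur(g,(3,3),0),40,90); ys,xs=np.nonzero(e); d=np.hypot(xs-u,ys-v); k=d<R
    P=np.array([wonz(s,a,b,.026)[:2] for a,b in zip(xs[k],ys[k])])
    hist=np.hypot(*(P-wonz(s,u,v,.026)[:2]).T)
    print(n,np.histogram(hist,bins=np.arange(.015,.045,.002)))
    k2=hist>{"dark":.026,"amber":.030}[n]; k2&=hist<{"dark":.034,"amber":.038}[n]
    A=np.c_[2*P[k2],np.ones(k2.sum())]; x=np.linalg.lstsq(A,(P[k2]**2).sum(1),rcond=None)[0]; print(np.round(x[:2],4),"rad",round(np.sqrt(x[2]+x[:2]@x[:2]),4))
E
```

```text
dark [ 0.5447 -0.0552  0.026 ]
amber [ 0.4561 -0.0254  0.026 ]
vial [ 0.5174 -0.1419  0.026 ]
buffer [ 0.4267 -0.1117  0.026 ]
corners [[ 0.6021 -0.0264]
 [ 0.426   0.0307]
 [ 0.5496 -0.2006]
 [ 0.3712 -0.1452]] centre [ 0.4872 -0.0854]
dark (array([  0,   0,   0,   0,  16,  88,  73, 120,  55,  61,  29,   0,   0,
         0]), array([0.015, 0.017, 0.019, 0.021, 0.023, 0.025, 0.027, 0.029, 0.031,
       0.033, 0.035, 0.037, 0.039, 0.041, 0.043]))
[ 0.5447 -0.0549] rad 0.0296
amber (array([ 0,  0,  0,  0,  5, 36, 26, 52, 86, 96, 69, 67, 34,  9]), array([0.015, 0.017, 0.019, 0.021, 0.023, 0.025, 0.027, 0.029, 0.031,
       0.033, 0.035, 0.037, 0.039, 0.041, 0.043]))
[ 0.4557 -0.0258] rad 0.0338
```

>>> carry_out --rows '[[[-0.1,0.5,1],[0,0,0],1],[[-0.1,0.5,4],[0,0,0],1],[[-0.1,0.5,8],[0,0,0],1],[[-0.1,0.5,12],[0,0,0],1],[[-0.1,0.5,14.5],[0,0,0],1],[[-0.1,0.5,15.5],[0,0,0],1],[[-0.1,0.5,16],[0,0,0],1],[[-0.1,0.5,16],[0,0,0],1],[[-0.1,0.5,16],[0,0,0],1],[[-0.1,0.5,16],[0,0,0],1]]'

```text
clock: 8.05
tool_pos: [0.5177, -0.1433, 0.0799]
eef_rot: [0.924, 0.383, 0.001, 0.001]
contact_force: [0.7, -0.4, -0.8]
opening: 0.354
finger_force: 15.0
```

```bash
python3 - <<'E'
from h import *
from plant import r
s=r.snapshot("wrist"); np.save("w4.npy",s,allow_pickle=True)
cv2.imwrite("pics/w4.png",s["image"][:,:,::-1])
go(r,(.5168,-.1413,.037),45)
print(np.round(r.get_state()["contact_force"],1))
E
```

```text
now [ 0.5175 -0.1433  0.0798] yaw 45.0 shift cm [ 0.09 -0.2   4.28] turn [ 0.1 -0.1 -0. ]
[-0.1  0.6 -0.3]
```

View pics/w4.png

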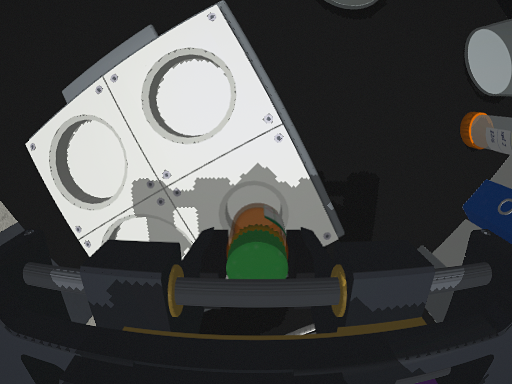

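This closer view shows the dark pocket's rim at centre (189,95), the amber one at (90,163) and the vial's own rim around (254,210). The vial is just above it, and the seams cross near (168,182).

```bash
python3 - <<'E'
from h import *
s=load("w4")
for z in (.026,.032):
    print(z)
    for n,p in dict(darkL=(141,97),darkR=(237,93),darkT=(192,47),darkB=(186,143),vialT=(255,178),vialL=(220,208),vialR=(288,208),cross=(168,182),cor=(221,2),cor2=(343,240),amberL=(49,162),amberR=(129,164)).items(): print(n,np.round(wonz(s,*p,z)[:2],4),end=" ")
    c=lambda *p:np.mean([wonz(s,*q,z)[:2] for q in p],0)
    print("\ndark",np.round(c((141,97),(237,93),(192,47),(186,143)),4),"d",np.linalg.norm(wonz(s,141,97,z)-wonz(s,237,93,z)),"edge",np.linalg.norm(wonz(s,221,2,z)-wonz(s,343,240,z)))
E
```

```text
0.026
darkL [ 0.5193 -0.0283] darkR [ 0.5663 -0.0762] darkT [ 0.5682 -0.0315] darkB [ 0.518  -0.0746] vialT [ 0.5338 -0.1254] vialL [ 0.5008 -0.1231] vialR [ 0.5349 -0.1573] cross [ 0.4883 -0.0835] cor [ 0.6044 -0.0225] cor2 [ 0.547  -0.2061] amberL [0.4267 0.0038] amberR [ 0.4773 -0.0531] 
dark [ 0.5429 -0.0526] d 0.06707459589730037 edge 0.19244432614059467
0.032
darkL [ 0.5207 -0.0303] darkR [ 0.5663 -0.0767] darkT [ 0.5681 -0.0334] darkB [ 0.5195 -0.0751] vialT [ 0.5347 -0.1244] vialL [ 0.5028 -0.1223] vialR [ 0.5358 -0.1554] cross [ 0.4907 -0.0838] cor [ 0.6033 -0.0246] cor2 [ 0.5476 -0.2028] amberL [0.4309 0.0008] amberR [ 0.48   -0.0543] 
dark [ 0.5437 -0.0539] d 0.06505291548661009 edge 0.18664390469783795
```

The rim diameter and block edge only match with the block tops near z = 0.036, so the tray base is about 10 mm thick. Seating should therefore come at TCP of about 0.045. Lowering with a small lateral correction.

>>> carry_out --rows '[[[0.2,-0.15,0.3],[0,0,0],1],[[0.2,-0.15,0.8],[0,0,0],1],[[0.2,-0.15,1.4],[0,0,0],1],[[0.2,-0.15,1.9],[0,0,0],1],[[0.2,-0.15,2.4],[0,0,0],1],[[0.2,-0.15,2.7],[0,0,0],1],[[0.2,-0.15,2.9],[0,0,0],1],[[0.2,-0.15,3],[0,0,0],1],[[0.2,-0.15,3],[0,0,0],1],[[0.2,-0.15,3],[0,0,0],1]]'

```text
clock: 9.1
tool_pos: [0.5172, -0.1406, 0.0489]
eef_rot: [0.924, 0.383, 0.0, 0.0]
contact_force: [-0.3, 0.6, -0.8]
opening: 0.351
finger_force: 15.0
```

>>> carry_out --rows '[[[0,0,0.1],[0,0,0],1],[[0,0,0.2],[0,0,0],1],[[0,0,0.3],[0,0,0],1],[[0,0,0.4],[0,0,0],1],[[0,0,0.4],[0,0,0],1]]'

```text
clock: 9.6
tool_pos: [0.5172, -0.1405, 0.0447]
eef_rot: [0.924, 0.383, 0.0, 0.0]
contact_force: [0.3, -1.0, 0.2]
opening: 0.358
finger_force: 15.0
```

>>> carry_out --rows '[[[0,0,0.1],[0,0,0],1],[[0,0,0.2],[0,0,0],1],[[0,0,0.3],[0,0,0],1],[[0,0,0.3],[0,0,0],1]]'

```text
clock: 10.0
tool_pos: [0.5176, -0.1408, 0.0437]
eef_rot: [0.924, 0.383, 0.001, 0.001]
contact_force: [-3.8, 0.0, 19.1]
opening: 0.353
finger_force: 15.0
```

Contact at TCP 0.0437 puts the vial's underside at about 0.015, which is the pocket floor. Releasing.

>>> carry_out --rows '[[[0,0,-0.2],[0,0,0],1],[[0,0,-0.2],[0,0,0],1],[[0,0,-0.2],[0,0,0],0.6],[[0,0,-0.2],[0,0,0],0.4],[[0,0,-0.2],[0,0,0],0.2],[[0,0,-0.2],[0,0,0],0.2],[[0,0,-2],[0,0,0],0.1],[[0,0,-6],[0,0,0],0],[[0,0,-11],[0,0,0],0],[[0,0,-16],[0,0,0],0],[[0,0,-18],[0,0,0],0],[[0,0,-18],[0,0,0],0]]'

```text
clock: 11.2
tool_pos: [0.5192, -0.1409, 0.225]
eef_rot: [0.924, 0.382, 0.003, 0.002]
contact_force: [0.1, -0.3, -0.3]
opening: 1.002
finger_force: 0.0
```

```bash
python3 - <<'E'
from h import *
from plant import r
s=r.snapshot("wrist"); np.save("w5.npy",s,allow_pickle=True)
cv2.imwrite("pics/w5.png",s["image"][:,:,::-1])
wblob(s,(45,80,60),(80,255,255),262,185,50,.0155+.056)
go(r,(.5375,.1996,.26),10)
go(r,(.5375,.1996,.26),0)
print(np.round(r.get_state()["q"],2))
E
```

```text
px 254.5 179.8 area 552.5 circ [ 0.5181 -0.1397] dia 0.0303 ell [ 0.5179 -0.14  ] [0.0266 0.0291]
now [ 0.5177 -0.1408  0.2229] yaw 45.0 shift cm [ 25.47 -22.68  -3.74] turn [ 0.1 -0.1 35. ]
now [ 0.5177 -0.1408  0.2229] yaw 45.0 shift cm [ 25.47 -22.68  -3.74] turn [ 0.1 -0.1 45. ]
[ 0.42  0.61 -0.39  1.85  0.33  0.74 -0.94]
```

View pics/w5.png

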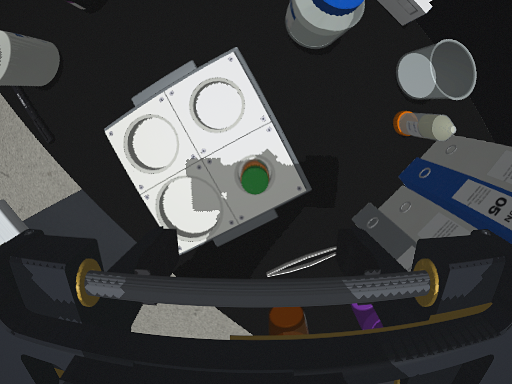

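The vial stands in its pocket: the cap is at (254,180), measured at (0.518,-0.140). Next, the dark bottle.

>>> carry_out --rows '[[[2,-2,-2],[0,0,4],0],[[5,-4.5,-3.5],[0,0,10],0],[[8,-7,-3.5],[0,0,16],0],[[11,-10,-3.5],[0,0,22],0],[[14,-12.5,-3.5],[0,0,28],0],[[17,-15,-3.5],[0,0,34],0],[[20,-18,-3.5],[0,0,40],0],[[23,-20.5,-3.5],[0,0,45],0],[[25,-22.5,-3.5],[0,0,45],0],[[25.5,-22.7,-3.5],[0,0,45],0],[[25.5,-22.7,-3.5],[0,0,45],0],[[25.5,-22.7,-3.5],[0,0,45],0]]'

```text
clock: 12.45
tool_pos: [0.5367, 0.1978, 0.2556]
eef_rot: [1.0, -0.001, -0.001, 0.001]
contact_force: [0.4, -0.3, 1.0]
opening: 1.004
finger_force: 0.0
```

```bash
python3 - <<'E'
from h import *
from plant import r
s=r.snapshot("wrist"); np.save("w6.npy",s,allow_pickle=True)
cv2.imwrite("pics/w6.png",s["image"][:,:,::-1])
h=cv2.cvtColor(s["image"],cv2.COLOR_RGB2HSV)
P=s["pose"]; c=P[:3,:3].T@(np.array([.5375,.1996,.088])-P[:3,3]); t=np.arctan2(np.hypot(c[0],c[1]),-c[2]); k=t*s["fx"]/np.hypot(c[0],c[1]); u,v=s["cx"]+k*c[0],s["cy"]-k*c[1]; print(u,v)
wblob(s,(0,0,150),(180,60,255),int(u),int(v),28,.088)
go(r,(.5375,.1996,.1),0); go(r,(.5375,.1996,.061),0)
E
```

```text
254.08852829656803 175.52222954915484
px 262.4 168.3 area 24.0 circ [0.5457 0.1905] dia 0.0132 ell [0.5456 0.1905] [0.0046 0.0123]
now [0.5369 0.1976 0.2559] yaw -0.2 shift cm [ 0.08 -0.24 15.59] turn [ 0.1  0.1 -0.2]
now [0.5369 0.1976 0.2559] yaw -0.2 shift cm [ 0.08 -0.25 19.49] turn [ 0.1  0.1 -0.2]
```

View pics/w6.png

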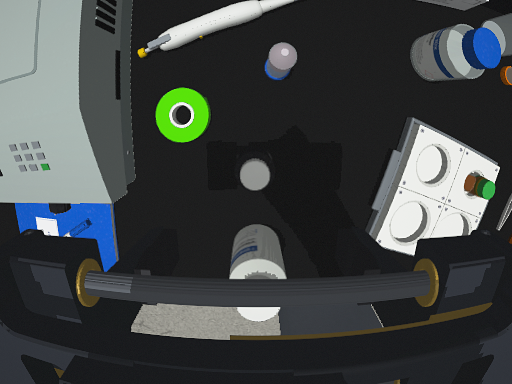

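The wrist view shows the shaded cap at (255,174), within 2 px of the predicted (254,175.5). The white bottle stands behind it at (258,270), outside the gripper's path, so I descend.

>>> carry_out --rows '[[[0,-0.2,2],[0,0,0],0],[[0,-0.2,5],[0,0,0],0],[[0,-0.2,8],[0,0,0],0],[[0,-0.2,11],[0,0,0],0],[[0,-0.2,14],[0,0,0],0],[[0,-0.2,16.5],[0,0,0],0],[[0,-0.2,18.5],[0,0,0],0],[[0,-0.2,19.4],[0,0,0],0],[[0,-0.2,19.4],[0,0,0],0],[[0,-0.2,19.4],[0,0,0],0.2]]'

```text
clock: 13.5
tool_pos: [0.5376, 0.2017, 0.0634]
eef_rot: [1.0, -0.001, 0.001, -0.0]
contact_force: [0.3, -0.3, 0.1]
opening: 0.931
finger_force: 0.0
```

```bash
python3 - <<'E'
from h import *
from plant import r
go(r,(.5375,.1996,.061),0)
E
```

```text
now [0.5376 0.2017 0.0634] yaw -0.1 shift cm [-0.01  0.21  0.24] turn [-0.  -0.1 -0.1]
```

Shift 2 mm back in y, then close and lift.

>>> carry_out --rows '[[[0,0.2,0.2],[0,0,0],0.3],[[0,0.2,0.2],[0,0,0],0.4],[[0,0.2,0.2],[0,0,0],0.5],[[0,0.2,0.2],[0,0,0],0.55],[[0,0.2,0.2],[0,0,0],0.6],[[0,0.2,0.2],[0,0,0],0.7],[[0,0.2,0.2],[0,0,0],1],[[0,0.2,0.2],[0,0,0],1],[[0,0.2,0.2],[0,0,0],1],[[0,0.2,0.2],[0,0,0],1]]' --newtons 20

```text
clock: 14.5
tool_pos: [0.5371, 0.2003, 0.0609]
eef_rot: [1.0, 0.0, 0.0, -0.0]
contact_force: [-0.8, -0.5, 5.7]
opening: 0.519
finger_force: 20.0
```

```bash
python3 - <<'E'
from h import *
from plant import r
print(r.get_state()["opening"]*88)
for y in (-17,0): go(r,(.5440,-.0545,.25),y)
E
```

```text
45.657494146755866
now [0.5371 0.2003 0.0609] yaw 0.0 shift cm [  0.7   25.48 -18.91] turn [-0. -0. 17.]
now [0.5371 0.2003 0.0609] yaw 0.0 shift cm [  0.7   25.48 -18.91] turn [-0. -0.  0.]
```

An opening of 45.7 mm means the fingertips are on the shoulder, not the 33 mm cap. I open, rise to TCP 0.074 and grip only the cap.

>>> carry_out --rows '[[[0,0,0],[0,0,0],0.4],[[0,0,0],[0,0,0],0.3],[[0,0,-0.5],[0,0,0],0.3],[[0,0,-1.3],[0,0,0],0.3],[[0,0,-1.3],[0,0,0],0.3],[[0,0,-1.3],[0,0,0],0.5],[[0,0,-1.3],[0,0,0],0.6],[[0,0,-1.3],[0,0,0],0.7],[[0,0,-1.3],[0,0,0],1],[[0,0,-1.3],[0,0,0],1],[[0,0,-1.3],[0,0,0],1],[[0,0,-1.3],[0,0,0],1]]' --newtons 20

```text
clock: 15.7
tool_pos: [0.5368, 0.2002, 0.0736]
eef_rot: [1.0, 0.0, -0.0, 0.0]
contact_force: [-0.1, -0.7, -1.9]
opening: 0.371
finger_force: 20.0
```

>>> carry_out --rows '[[[0,0,-0.5],[0,0,0],1],[[0,0,-1],[0,0,0],1],[[0,0,-1.5],[0,0,0],1],[[0,0,-2],[0,0,0],1],[[0,0,-2],[0,0,0],1]]'

```text
clock: 16.2
tool_pos: [0.5375, 0.2005, 0.0946]
eef_rot: [1.0, -0.0, 0.001, -0.0]
contact_force: [-1.2, -0.4, -2.3]
opening: 0.373
finger_force: 20.0
```

```bash
python3 - <<'E'
from h import *
from plant import r
s=r.snapshot("wrist"); cv2.imwrite("pics/w7.png",cv2.resize(s["image"][120:330,130:390,::-1],None,fx=2,fy=2))
go(r,(.5440,-.0545,.25),-17)
E
```

```text
now [0.5373 0.2004 0.0942] yaw -0.0 shift cm [  0.69  25.48 -15.58] turn [-0.  -0.1 17. ]
```

View pics/w7.png

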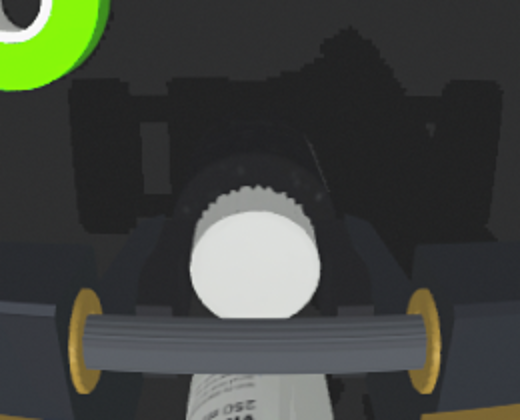

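The cap is held squarely by the pads (crop centre (255,265)) with about 2 N of weight. Carrying it to the rack.

>>> carry_out --rows '[[[0,0,-3],[0,0,0],1],[[0,0,-7],[0,0,0],1],[[0,0,-11],[0,0,0],1],[[0,1,-14],[0,0,0],1],[[0,4,-15],[0,0,0],1],[[0.3,7.5,-15],[0,0,0],1],[[0.5,11,-15],[0,0,0],1],[[0.6,15,-15],[0,0,0],1],[[0.7,19,-15],[0,0,0],1],[[0.7,22,-15],[0,0,0],1],[[0.7,24.5,-15],[0,0,0],1],[[0.7,25.5,-15],[0,0,0],1]]'

```text
clock: 17.45
tool_pos: [0.5433, -0.0583, 0.2434]
eef_rot: [1.0, -0.002, -0.0, 0.001]
contact_force: [0.1, -0.2, -1.5]
opening: 0.374
finger_force: 20.0
```

```bash
python3 - <<'E'
from h import *
from plant import r
s=load("w5"); z=.0355
for n,p in dict(dark=(217.5,104),amber=(151.5,142.5),buffer=(190,206)).items(): print(n,np.round(wonz(s,*p,z),4))
def rim(s,u,v,r0,r1,z):
    g=cv2.GaussianBlur(cv2.cvtColor(s["image"],cv2.COLOR_RGB2GRAY),(3,3),0); ys,xs=np.nonzero(cv2.Canny(g,40,90)); k=np.hypot(xs-u,ys-v)<80
    P=np.array([wonz(s,a,b,z)[:2] for a,b in zip(xs[k],ys[k])]); c=wonz(s,u,v,z)[:2]
    for _ in range(6):
        d=np.hypot(*(P-c).T); q=P[(d>r0)&(d<r1)]; A=np.c_[2*q,np.ones(len(q))]; x=np.linalg.lstsq(A,(q**2).sum(1),rcond=None)[0]; c=x[:2]
    print(np.round(c,4),round(np.sqrt(x[2]+c@c),4),len(q))
rim(s,217.5,104,.029,.035,z); rim(s,151.5,142.5,.033,.039,z); rim(s,190,206,.040,.046,z)
s=load("w4"); rim(s,189,95,.029,.035,z)
s=r.snapshot("wrist"); np.save("w8.npy",s,allow_pickle=True)
go(r,(.5440,-.0545,.11),0)
E
```

```text
dark [ 0.5447 -0.0549  0.0355]
amber [ 0.4592 -0.0279  0.0355]
buffer [ 0.4346 -0.1132  0.0355]
[ 0.5433 -0.0543] 0.0317 206
[ 0.4562 -0.0272] 0.0356 229
[ 0.436  -0.1116] 0.0429 235
[ 0.5432 -0.0543] 0.0315 408
now [ 0.5434 -0.0585  0.2435] yaw -0.3 shift cm [ 0.07 -0.43 13.34] turn [ 0.1  0.  -0.3]
```

>>> carry_out --rows '[[[-0.1,0,1],[0,0,0],1],[[-0.1,0,4],[0,0,0],1],[[-0.1,0,7],[0,0,0],1],[[-0.1,0,10],[0,0,0],1],[[-0.1,0,12],[0,0,0],1],[[-0.1,0,12.6],[0,0,0],1],[[-0.1,0,12.6],[0,0,0],1],[[-0.1,0,12.6],[0,0,0],1],[[-0.1,0,12.6],[0,0,0],1],[[-0.1,0,12.6],[0,0,0],1]]'

```text
clock: 18.5
tool_pos: [0.5436, -0.0547, 0.1187]
eef_rot: [1.0, 0.0, 0.001, 0.0]
contact_force: [0.2, 1.5, -2.2]
opening: 0.375
finger_force: 20.0
```

```bash
python3 - <<'E'
from h import *
from plant import r
go(r,(.5433,-.0543,.0893),0)
E
```

```text
now [ 0.5436 -0.0547  0.1187] yaw 0.0 shift cm [-0.04 -0.04  2.94] turn [ 0.  -0.1  0. ]
```

>>> carry_out --rows '[[[0,0,0.5],[0,0,0],1],[[0,0,1],[0,0,0],1],[[0,0,1.5],[0,0,0],1],[[0,0,2],[0,0,0],1],[[0,0,2.3],[0,0,0],1],[[0,0,2.6],[0,0,0],1],[[0,0,2.8],[0,0,0],1],[[0,0,2.9],[0,0,0],1],[[0,0,3],[0,0,0],1],[[0,0,3],[0,0,0],1]]'

```text
clock: 19.5
tool_pos: [0.5435, -0.0548, 0.0894]
eef_rot: [1.0, -0.0, 0.001, 0.0]
contact_force: [-2.9, 0.0, 13.0]
opening: 0.371
finger_force: 20.0
```

The bottle made contact exactly at the expected height, so I release and retreat.

>>> carry_out --rows '[[[0,0,-0.1],[0,0,0],1],[[0,0,-0.1],[0,0,0],0.6],[[0,0,-0.1],[0,0,0],0.4],[[0,0,-0.1],[0,0,0],0.2],[[0,0,-0.1],[0,0,0],0.1],[[0,0,-2],[0,0,0],0],[[0,0,-6],[0,0,0],0],[[0,0,-10],[0,0,0],0],[[0,0,-14],[0,0,0],0],[[0,0,-15],[0,0,0],0],[[0,0,-15],[0,0,0],0]]'

```text
clock: 20.6
tool_pos: [0.5439, -0.0548, 0.2391]
eef_rot: [1.0, -0.0, 0.002, 0.0]
contact_force: [0.1, -0.0, -0.0]
opening: 1.002
finger_force: 0.0
```

```bash
python3 - <<'E'
from h import *
from plant import r
s=r.snapshot("wrist"); np.save("w9.npy",s,allow_pickle=True); cv2.imwrite("pics/w9.png",s["image"][:,:,::-1])
for p in [(.45,-.18,.25),(.392,-.331,.22)]: go(r,p,-30)
print(np.round(r.get_state()["q"],2))
E
```

```text
now [ 0.5427 -0.0548  0.2375] yaw -0.0 shift cm [-9.27 12.52 -1.25] turn [ 0. -0. 30.]
now [ 0.5427 -0.0548  0.2375] yaw -0.0 shift cm [-15.07  27.62   1.75] turn [ 0. -0. 30.]
[ 0.13  0.59 -0.19  1.81  0.15  0.76 -1.7 ]
```

View pics/w9.png

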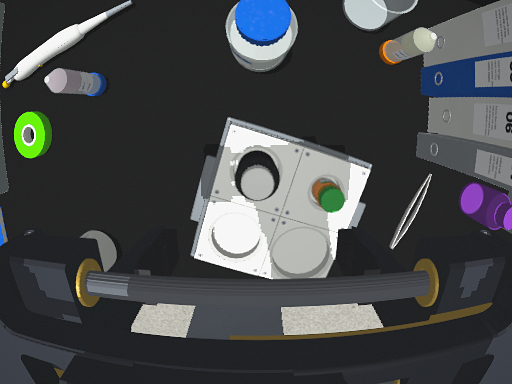

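The dark bottle is seated in its pocket, with the cap at (258,182), and the vial is still at (330,198). Next, the amber bottle.

>>> carry_out --rows '[[[-2,2.5,-1],[0,0,0],0],[[-4.5,6,-1.5],[0,0,0],0],[[-7,9,-1.5],[0,0,0],0],[[-9.5,12,-1.5],[0,0,0],0],[[-11,15.5,-1.5],[0,0,0],0],[[-12.5,19,-1.5],[0,0,0],0],[[-14,22.5,-1.5],[0,0,0],0],[[-15,26,-1.5],[0,0,0],0],[[-15.2,27.6,-1.5],[0,0,0],0],[[-15.2,27.6,-1.5],[0,0,0],0],[[-15.2,27.6,-1.5],[0,0,0],0]]'

```text
clock: 21.75
tool_pos: [0.3913, -0.3289, 0.2517]
eef_rot: [1.0, 0.001, -0.001, -0.001]
contact_force: [0.9, 0.2, 0.5]
opening: 0.996
finger_force: 0.0
```

```bash
python3 - <<'E'
from h import *
from plant import r
s=r.snapshot("wrist"); np.save("w10.npy",s,allow_pickle=True); cv2.imwrite("pics/w10.png",s["image"][:,:,::-1])
go(r,(.391,-.331,.1),0)
E
```

```text
now [ 0.3917 -0.3283  0.252 ] yaw 0.2 shift cm [-0.06  0.3  15.2 ] turn [-0.1  0.   0.2]
```

View pics/w10.png

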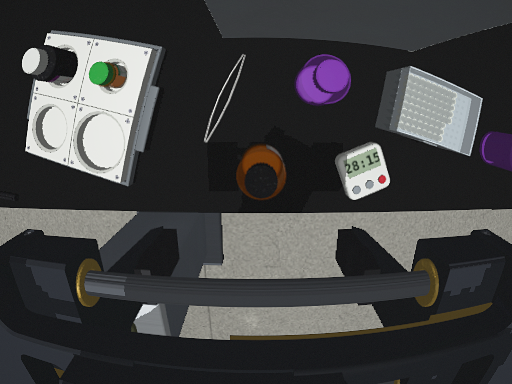

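The amber bottle is at (261,173) with its black cap centred at about (261,181); the timer (362,172) and purple bottle (325,78) are clear.

```bash
python3 - <<'E'
from h import *
from plant import r
s=load("w10"); hsv=cv2.cvtColor(s["image"],cv2.COLOR_RGB2HSV)
g=cv2.inRange(hsv,(0,0,0),(180,255,75)); 
m=cv2.inRange(hsv,(0,110,40),(25,255,255)); M=np.zeros_like(m); M[135:210,225:300]=m[135:210,225:300]
c=max(cv2.findContours(M,cv2.RETR_EXTERNAL,cv2.CHAIN_APPROX_NONE)[0],key=cv2.contourArea); F=cv2.drawContours(np.zeros_like(M),[c],-1,255,-1); hole=cv2.morphologyEx(cv2.bitwise_and(F,cv2.bitwise_not(M)),cv2.MORPH_OPEN,np.ones((3,3)))
print("ring bbox",cv2.boundingRect(c),"hole",cv2.boundingRect(hole))
hc=max(cv2.findContours(hole,cv2.RETR_EXTERNAL,cv2.CHAIN_APPROX_NONE)[0],key=cv2.contourArea)
P=np.array([wonz(s,*p,.103)[:2] for p in hc[:,0].astype(float)],np.float32); ce,ra=cv2.minEnclosingCircle(P); print("cap",np.round(ce,4),2*ra)
x,y,w,h=cv2.boundingRect(c)
print("body L/R at z=.06",np.round(wonz(s,x,y+h*.5,.06),4),np.round(wonz(s,x+w,y+h*.5,.06),4), "click",np.round(wonz(s,261,181,.105),4))
go(r,(.391,-.331,.088),0)
E
```

```text
ring bbox (236, 144, 51, 56) hole (245, 164, 32, 34)
cap [ 0.3911 -0.3339] 0.0361391045153141
body L/R at z=.06 [ 0.3911 -0.305   0.06  ] [ 0.3912 -0.3641  0.06  ] click [ 0.3912 -0.3334  0.105 ]
now [ 0.3917 -0.3283  0.252 ] yaw 0.2 shift cm [-0.06  0.31 16.4 ] turn [-0.1  0.   0.2]
```

>>> carry_out --rows '[[[0,0.3,2],[0,0,0],0],[[0,0.3,5],[0,0,0],0],[[0,0.3,8],[0,0,0],0],[[0,0.3,11],[0,0,0],0],[[0,0.3,13],[0,0,0],0],[[0,0.3,15],[0,0,0],0],[[0,0.3,16],[0,0,0],0],[[0,0.3,16.4],[0,0,0],0],[[0,0.3,16.4],[0,0,0],0.1],[[0,0.3,16.4],[0,0,0],0.2]]'

```text
clock: 22.8
tool_pos: [0.3916, -0.3337, 0.0895]
eef_rot: [1.0, 0.0, 0.001, 0.0]
contact_force: [0.1, 0.0, 0.6]
opening: 0.842
finger_force: 0.0
```

```bash
python3 - <<'E'
from h import *
from plant import r
go(r,(.3912,-.3337,.0885),0)
E
```

```text
now [ 0.3916 -0.3337  0.0895] yaw 0.0 shift cm [-0.04 -0.    0.1 ] turn [ 0.  -0.1  0. ]
```

>>> carry_out --rows '[[[0,0,0.1],[0,0,0],0.4],[[0,0,0.1],[0,0,0],0.5],[[0,0,0.1],[0,0,0],0.55],[[0,0,0.1],[0,0,0],0.6],[[0,0,0.1],[0,0,0],0.7],[[0,0,0.1],[0,0,0],1],[[0,0,0.1],[0,0,0],1],[[0,0,0.1],[0,0,0],1],[[0,0,0.1],[0,0,0],1]]' --newtons 25

```text
clock: 23.7
tool_pos: [0.391, -0.3337, 0.0878]
eef_rot: [1.0, 0.0, 0.0, 0.0]
contact_force: [0.2, -0.9, 2.1]
opening: 0.394
finger_force: 25.0
```

>>> carry_out --rows '[[[0,0,-0.5],[0,0,0],1],[[0,0,-1],[0,0,0],1],[[0,0,-2],[0,0,0],1],[[0,0,-4],[0,0,0],1],[[0,0,-7],[0,0,0],1],[[0,0,-10],[0,0,0],1],[[0,0,-13],[0,0,0],1],[[0,0,-15.5],[0,0,0],1],[[0,0,-17],[0,0,0],1],[[0,0,-17],[0,0,0],1]]'

```text
clock: 24.7
tool_pos: [0.3918, -0.3345, 0.2603]
eef_rot: [1.0, -0.0, 0.002, 0.002]
contact_force: [0.6, -0.7, -2.3]
opening: 0.389
finger_force: 25.0
```

```bash
python3 - <<'E'
from h import *
from plant import r
s=r.snapshot("wrist"); np.save("w11.npy",s,allow_pickle=True)
go(r,(.4562,-.0272,.26),0)
E
```

```text
now [ 0.3911 -0.334   0.2588] yaw -0.0 shift cm [  6.51 -30.68  -0.16] turn [ 0.1 -0.1 -0. ]
```

>>> carry_out --rows '[[[0.5,-2,0],[0,0,0],1],[[1,-5,0],[0,0,0],1],[[2,-9,0],[0,0,0],1],[[2.8,-13,0],[0,0,0],1],[[3.6,-17,0],[0,0,0],1],[[4.5,-21,0],[0,0,0],1],[[5.3,-25,0],[0,0,0],1],[[6,-28,0],[0,0,0],1],[[6.5,-30,0],[0,0,0],1],[[6.5,-30.7,0],[0,0,0],1],[[6.5,-30.7,0],[0,0,0],1],[[6.5,-30.7,0],[0,0,0],1]]'

```text
clock: 25.95
tool_pos: [0.4551, -0.0282, 0.2572]
eef_rot: [1.0, -0.001, -0.001, 0.001]
contact_force: [-0.8, -0.1, -2.7]
opening: 0.387
finger_force: 25.1
```

```bash
cat >> h.py <<'E'
def rim(s,u,v,r0,r1,z,w=80):
    g=cv2.GaussianBlur(cv2.cvtColor(s["image"],cv2.COLOR_RGB2GRAY),(3,3),0); ys,xs=np.nonzero(cv2.Canny(g,40,90)); k=np.hypot(xs-u,ys-v)<w
    P=np.array([wonz(s,a,b,z)[:2] for a,b in zip(xs[k],ys[k])]); c=wonz(s,u,v,z)[:2]
    for _ in range(6):
        d=np.hypot(*(P-c).T); q=P[(d>r0)&(d<r1)]; A=np.c_[2*q,np.ones(len(q))]; x=np.linalg.lstsq(A,(q**2).sum(1),rcond=None)[0]; c=x[:2]
    print(np.round(c,4),round(np.sqrt(x[2]+c@c),4),len(q))
E
python3 - <<'E'
from h import *
from plant import r
# amber / buffer rims from earlier unobstructed views
s=load("w10"); print("w10 amber"); rim(s,51,126,.033,.039,.0355); print("buf"); rim(s,101,141,.040,.046,.0355)
s=load("w9"); print("w9 amber"); rim(s,236,233,.033,.039,.0355); rim(s,301,252,.040,.046,.0355)
go(r,(.4562,-.0272,.13),0)
E
```

```text
w10 amber
[ 0.461  -0.0363] 0.0366 114
buf
[ 0.4334 -0.1207] 0.0427 203
w9 amber
[ 0.4634 -0.0293] 0.0354 92
[ 0.4366 -0.1118] 0.0427 217
now [ 0.4551 -0.0282  0.2572] yaw -0.1 shift cm [ 0.13 -0.12 12.72] turn [ 0.1  0.1 -0.1]
```

>>> carry_out --rows '[[[0.05,0,1],[0,0,0],1],[[0.05,0,4],[0,0,0],1],[[0.05,0,7],[0,0,0],1],[[0.05,0,10],[0,0,0],1],[[0.05,0,12],[0,0,0],1],[[0.05,0,12.6],[0,0,0],1],[[0.05,0,12.6],[0,0,0],1],[[0.05,0,12.6],[0,0,0],1],[[0.05,0,12.6],[0,0,0],1]]'

```text
clock: 26.85
tool_pos: [0.4572, -0.0269, 0.1327]
eef_rot: [1.0, -0.0, 0.001, 0.0]
contact_force: [-0.5, -0.3, -2.0]
opening: 0.391
finger_force: 25.1
```

```bash
python3 - <<'E'
from h import *
from plant import r
s=r.snapshot("wrist"); np.save("w12.npy",s,allow_pickle=True); cv2.imwrite("pics/w12.png",s["image"][:,:,::-1])
go(r,(.456,-.028,.1033),0)
E
```

```text
now [ 0.4571 -0.0269  0.1326] yaw -0.0 shift cm [-0.12  0.11  2.93] turn [-0.  -0.1 -0. ]
```

View pics/w12.png

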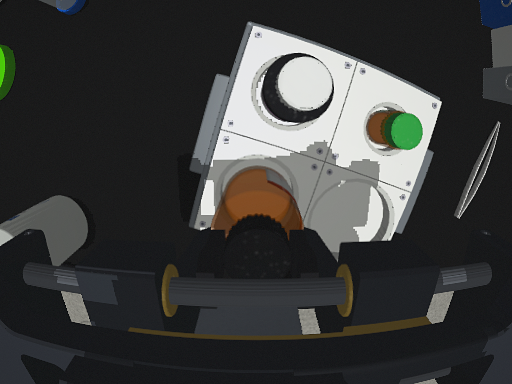

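The view shows the amber bottle just above its pocket; the rim spans columns 213–298 with its top at row 155, nearly concentric with the body. The dark bottle (300,85) and vial (395,130) stand upright. That was the last allowed picture, so from here I work by numbers.

```bash
python3 - <<'E'
from h import *
s=load("w12"); z=.0355
print("top",np.round(wonz(s,257,155,z)[:2],4),"L",np.round(wonz(s,213,190,z)[:2],4),"R",np.round(wonz(s,298,190,z)[:2],4))
print("buf R",np.round(wonz(s,395,215,z)[:2],4),"L",np.round(wonz(s,307,215,z)[:2],4),"top",np.round(wonz(s,350,174,z)[:2],4))
print("dark cap",np.round(wonz(s,305,82,.1055)[:2],4))
wblob(s,(45,80,60),(80,255,255),405,131,25,.0155+.056)
E
```

```text
top [ 0.4911 -0.0278] L [0.4614 0.0096] R [ 0.4613 -0.0626]
buf R [ 0.4373 -0.157 ] L [ 0.4387 -0.0715] top [ 0.4757 -0.1078]
dark cap [ 0.5444 -0.0553]
px 403.2 130.5 area 1074.0 circ [ 0.5181 -0.138 ] dia 0.0341 ell [ 0.5173 -0.1379] [0.0276 0.0334]
```

>>> carry_out --rows '[[[-0.1,0,0.5],[0,0,0],1],[[-0.1,0,1],[0,0,0],1],[[-0.1,0,1.5],[0,0,0],1],[[-0.1,0,2],[0,0,0],1],[[-0.1,0,2.3],[0,0,0],1],[[-0.1,0,2.6],[0,0,0],1],[[-0.1,0,2.8],[0,0,0],1],[[-0.1,0,2.9],[0,0,0],1],[[-0.1,0,3],[0,0,0],1],[[-0.1,0,3],[0,0,0],1]]'

```text
clock: 27.9
tool_pos: [0.456, -0.0263, 0.1035]
eef_rot: [1.0, 0.0, 0.001, -0.0]
contact_force: [-2.1, 1.7, 21.6]
opening: 0.392
finger_force: 25.1
```

>>> carry_out --rows '[[[0,0,-0.1],[0,0,0],1],[[0,0,-0.1],[0,0,0],0.6],[[0,0,-0.1],[0,0,0],0.4],[[0,0,-0.1],[0,0,0],0.2],[[0,0,-0.1],[0,0,0],0.1],[[0,0,-2],[0,0,0],0],[[0,0,-6],[0,0,0],0],[[0,0,-10],[0,0,0],0],[[0,0,-14],[0,0,0],0],[[0,0,-16],[0,0,0],0],[[0,0,-16],[0,0,0],0]]'

```text
clock: 29.0
tool_pos: [0.4571, -0.0268, 0.2642]
eef_rot: [1.0, -0.0, 0.003, 0.0]
contact_force: [0.6, 0.4, 0.2]
opening: 0.999
finger_force: 0.0
```

```bash
python3 - <<'E'
from h import *
from plant import r
s=r.snapshot("wrist"); np.save("w13.npy",s,allow_pickle=True)
P=s["pose"]
def wproj(p):
    c=P[:3,:3].T@(np.array(p)-P[:3,3]); t=np.arctan2(np.hypot(c[0],c[1]),-c[2]); k=t*s["fx"]/np.hypot(c[0],c[1]); return s["cx"]+k*c[0],s["cy"]-k*c[1]
u,v=wproj((.6968,-.059,.133)); print("buf px",u,v)
wblob(s,(100,120,50),(130,255,255),int(u),max(int(v),0),45 if v>45 else int(v),.133)
# amber cap: dark hole centre over brown
hsv=cv2.cvtColor(s["image"],cv2.COLOR_RGB2HSV); m=cv2.inRange(hsv,(0,110,40),(25,255,255)); ys,xs=np.nonzero(m); print("amber body px",np.round([np.median(xs),np.median(ys)]),len(xs),"pred",np.round(wproj((.456,-.027,.085)),0))
go(r,(.697,-.059,.26),0)
E
```

```text
buf px 288.85868110598926 -50.50681343008273Traceback (most recent call last):
  File "<stdin>", line 8, in <module>
  File "h.py", line 26, in wblob
    c=max(cv2.findContours(M,cv2.RETR_EXTERNAL,cv2.CHAIN_APPROX_NONE)[0],key=cv2.contourArea)
ValueError: max() iterable argument is empty
```

>>> carry_out --rows '[[[2,0.3,0],[0,0,0],0],[[5,0.7,0],[0,0,0],0],[[9,1.2,0],[0,0,0],0],[[13,1.7,0],[0,0,0],0],[[17,2.2,0],[0,0,0],0],[[20,2.7,0],[0,0,0],0],[[22.5,3.1,0],[0,0,0],0],[[24,3.2,0],[0,0,0],0],[[24,3.2,0],[0,0,0],0],[[24,3.2,0],[0,0,0],0],[[24,3.2,0],[0,0,0],0]]'

```text
clock: 30.15
tool_pos: [0.6941, -0.0586, 0.2608]
eef_rot: [1.0, 0.0, -0.001, 0.0]
contact_force: [-0.7, -0.6, 0.8]
opening: 1.0
finger_force: 0.0
```

```bash
cat >> h.py <<'E'
def wproj(s,p):
    P=s["pose"]; c=P[:3,:3].T@(np.array(p)-P[:3,3]); t=np.arctan2(np.hypot(c[0],c[1]),-c[2]); k=t*s["fx"]/np.hypot(c[0],c[1]); return s["cx"]+k*c[0],s["cy"]-k*c[1]
E
python3 - <<'E'
from h import *
from plant import r
s=r.snapshot("wrist"); np.save("w14.npy",s,allow_pickle=True)
u,v=wproj(s,(.6968,-.059,.133)); print("buf px",u,v)
for z in (.133,.126): wblob(s,(100,110,40),(130,255,255),int(u),int(v),50,z)
s=load("w13"); hsv=cv2.cvtColor(s["image"],cv2.COLOR_RGB2HSV); m=cv2.inRange(hsv,(0,110,40),(25,255,255)); m[230:]=0; ys,xs=np.nonzero(m); print("amber body px",np.median(xs),np.median(ys),len(xs),"pred",np.round(wproj(s,(.456,-.027,.085)),0))
go(r,(.697,-.059,.26),0); print(np.round(r.get_state()["q"],2))
E
```

```text
buf px 256.5738014787297 182.50033747064518
px 258.1 178.7 area 1972.5 circ [ 0.7002 -0.0605] dia 0.051 ell [ 0.7    -0.0604] [0.0459 0.0502]
px 258.1 178.7 area 1972.5 circ [ 0.6985 -0.0605] dia 0.0523 ell [ 0.6983 -0.0605] [0.0471 0.0515]
amber body px 263.0 162.0 1427 pred [256. 176.]
now [ 0.6943 -0.0586  0.2613] yaw 0.0 shift cm [0.27 0.04 0.13] turn [0.  0.1 0. ]
[ 0.11  0.77 -0.2   1.29  0.16  1.1  -1.68]
```

```bash
python3 - <<'E'
from h import *
s=load("w14"); hsv=cv2.cvtColor(s["image"],cv2.COLOR_RGB2HSV)
for lo in ((100,110,40),(100,110,20),(100,60,20)):
    m=cv2.inRange(hsv,lo,(130,255,255)); M=np.zeros_like(m); M[128:232,206:310]=m[128:232,206:310]
    M=cv2.morphologyEx(M,cv2.MORPH_OPEN,np.ones((3,3))); c=max(cv2.findContours(M,cv2.RETR_EXTERNAL,cv2.CHAIN_APPROX_NONE)[0],key=cv2.contourArea)
    P=np.array([wonz(s,*p,.135)[:2] for p in c[:,0].astype(float)]); print(cv2.boundingRect(c),"x",np.round([P[:,0].min(),P[:,0].max()],4),"y",np.round([P[:,1].min(),P[:,1].max()],4))
print([tuple(int(a) for a in hsv[v,258]) for v in range(135,225,4)])
print(np.round(s["pose"][:3,3],3))
E
```

```text
(234, 153, 50, 52) x [0.6761 0.7252] y [-0.0838 -0.0377]
(234, 153, 50, 52) x [0.6761 0.7252] y [-0.0838 -0.0377]
(233, 153, 51, 52) x [0.6761 0.7252] y [-0.0839 -0.0368]
[(72, 14, 93), (68, 8, 123), (79, 16, 178), (77, 13, 177), (97, 22, 154), (109, 198, 90), (109, 208, 115), (108, 215, 114), (109, 206, 114), (109, 212, 113), (110, 201, 114), (109, 205, 113), (109, 205, 113), (109, 212, 113), (110, 197, 114), (109, 199, 113), (110, 205, 112), (108, 212, 113), (45, 18, 29), (150, 9, 29), (60, 9, 29), (60, 9, 30), (0, 0, 26)]
[ 0.764 -0.059  0.406]
```

>>> carry_out --rows '[[[0.2,0.15,2],[0,0,0],0],[[0.2,0.15,5],[0,0,0],0],[[0.2,0.15,8],[0,0,0],0],[[0.2,0.15,10],[0,0,0],0],[[0.2,0.15,10.5],[0,0,0],0],[[0.2,0.15,10.5],[0,0,0],0],[[0.2,0.15,10.5],[0,0,0],0],[[0.2,0.15,10.5],[0,0,0],0]]'

```text
clock: 31.0
tool_pos: [0.6984, -0.0603, 0.1585]
eef_rot: [1.0, -0.0, 0.001, 0.0]
contact_force: [-0.1, 0.1, 0.2]
opening: 1.005
finger_force: 0.0
```

```bash
python3 - <<'E'
from h import *
from plant import r
s=r.snapshot("wrist"); np.save("w15.npy",s,allow_pickle=True); hsv=cv2.cvtColor(s["image"],cv2.COLOR_RGB2HSV)
u,v=wproj(s,(.699,-.0602,.135)); print(u,v)
m=cv2.inRange(hsv,(100,110,20),(130,255,255)); M=np.zeros_like(m); M[120:300,180:340]=m[120:300,180:340]
M=cv2.morphologyEx(M,cv2.MORPH_OPEN,np.ones((3,3))); c=max(cv2.findContours(M,cv2.RETR_EXTERNAL,cv2.CHAIN_APPROX_NONE)[0],key=cv2.contourArea)
P=np.array([wonz(s,*p,.135)[:2] for p in c[:,0].astype(float)]); print(cv2.boundingRect(c),"x",np.round([P[:,0].min(),P[:,0].max()],4),"y",np.round([P[:,1].min(),P[:,1].max()],4))
print([int(hsv[v,256,2]) for v in range(150,270,4)])
go(r,(.699,-.0602,.1145),0)
E
```

```text
255.8156486255254 226.9595414207045
(218, 181, 77, 79) x [0.6767 0.7278] y [-0.0838 -0.037 ]
[91, 90, 101, 171, 172, 171, 171, 173, 74, 74, 108, 109, 109, 109, 110, 109, 108, 108, 108, 109, 109, 108, 109, 109, 110, 108, 107, 108, 28, 21]
now [ 0.6983 -0.0603  0.1583] yaw -0.0 shift cm [ 0.06 -0.01  4.38] turn [ 0.  -0.1 -0. ]
```

>>> carry_out --rows '[[[0.1,0,1.5],[0,0,0],0],[[0.1,0,3],[0,0,0],0],[[0.1,0,4],[0,0,0],0],[[0.1,0,4.4],[0,0,0],0],[[0.1,0,4.4],[0,0,0],0.2],[[0.1,0,4.4],[0,0,0],0.3],[[0.1,0,4.4],[0,0,0],0.4],[[0.1,0,4.4],[0,0,0],0.5],[[0.1,0,4.4],[0,0,0],1],[[0.1,0,4.4],[0,0,0],1],[[0.1,0,4.4],[0,0,0],1],[[0.1,0,4.4],[0,0,0],1]]' --newtons 35

```text
clock: 32.25
tool_pos: [0.6987, -0.0601, 0.1131]
eef_rot: [1.0, 0.0, 0.0, -0.0]
contact_force: [0.3, 0.7, 2.0]
opening: 0.546
finger_force: 34.9
```

>>> carry_out --rows '[[[0,0,-0.5],[0,0,0],1],[[0,0,-1],[0,0,0],1],[[0,0,-2],[0,0,0],1],[[0,0,-4],[0,0,0],1],[[0,0,-7],[0,0,0],1],[[0,0,-10],[0,0,0],1],[[0,0,-13],[0,0,0],1],[[0,0,-16],[0,0,0],1],[[0,0,-17.5],[0,0,0],1],[[0,0,-17.5],[0,0,0],1],[[0,0,-17.5],[0,0,0],1]]'

```text
clock: 33.35
tool_pos: [0.6978, -0.0603, 0.2873]
eef_rot: [1.0, 0.0, -0.001, 0.0]
contact_force: [-0.2, -0.3, -4.1]
opening: 0.55
finger_force: 34.9
```

```bash
python3 - <<'E'
from h import *
from plant import r
go(r,(.431,-.1143,.29),0)
E
```

```text
now [ 0.6978 -0.0603  0.2873] yaw 0.0 shift cm [-26.69   5.4   -0.24] turn [0.  0.1 0. ]
```

>>> carry_out --rows '[[[-1,0.2,0],[0,0,0],1],[[-3,0.6,0],[0,0,0],1],[[-6,1.2,0],[0,0,0],1],[[-9.5,1.9,0],[0,0,0],1],[[-13,2.6,0],[0,0,0],1],[[-16.5,3.3,0],[0,0,0],1],[[-20,4,0],[0,0,0],1],[[-23,4.6,0],[0,0,0],1],[[-25.3,5,0],[0,0,0],1],[[-26.7,5.3,0],[0,0,0],1],[[-26.7,5.3,0],[0,0,0],1],[[-26.7,5.3,0],[0,0,0],1]]'

```text
clock: 34.55
tool_pos: [0.4318, -0.1131, 0.2874]
eef_rot: [1.0, 0.0, 0.0, -0.0]
contact_force: [-0.1, -0.1, -4.0]
opening: 0.549
finger_force: 34.9
```

>>> carry_out --rows '[[[0,0,1],[0,0,0],1],[[0,0,3],[0,0,0],1],[[0,0,6],[0,0,0],1],[[0,0,9],[0,0,0],1],[[0,0,11],[0,0,0],1],[[0,0,12],[0,0,0],1],[[0,0,12],[0,0,0],1],[[0,0,12],[0,0,0],1],[[0,0,12],[0,0,0],1]]'

```text
clock: 35.45
tool_pos: [0.4324, -0.1133, 0.1685]
eef_rot: [1.0, -0.0, 0.001, 0.0]
contact_force: [-0.2, -0.7, -3.2]
opening: 0.548
finger_force: 34.9
```

```bash
python3 - <<'E'
from h import *
from plant import r
s=r.snapshot("wrist"); np.save("w16.npy",s,allow_pickle=True); cv2.imwrite("pics/w16.png",s["image"][:,:,::-1])
go(r,(.431,-.1135,.1286),0)
z=.0355; print("pred rim L,R,T,ctr",[np.round(wproj(s,p),1) for p in [(.431,-.0705,z),(.431,-.1565,z),(.474,-.1135,z),(.431,-.1135,z)]])
u,v=wproj(s,(.431,-.1135,z)); rim(s,u,v,.0395,.0465,z,110)
wblob(s,(45,80,60),(80,255,255),*[int(a) for a in wproj(s,(.5177,-.1405,.07))],30,.0155+.056)
E
```

```text
now [ 0.4323 -0.1133  0.1686] yaw -0.0 shift cm [-0.14  0.01  4.  ] turn [ 0.  -0.1 -0. ]
pred rim L,R,T,ctr [array([212.1, 186. ]), array([300.5, 186. ]), array([256.3, 141.5]), array([256.3, 186. ])]
[ 0.4316 -0.1123] 0.0432 256
px 289.6 93.7 area 902.0 circ [ 0.5167 -0.1404] dia 0.029 ell [ 0.517  -0.1405] [0.0276 0.0279]
```

The rim fit gives (0.4316,-0.1123) with radius 43 mm as expected, 1 mm from the bottle's axis. Lowering.

>>> carry_out --rows '[[[-0.1,-0.05,0.5],[0,0,0],1],[[-0.1,-0.05,1],[0,0,0],1],[[-0.1,-0.05,1.5],[0,0,0],1],[[-0.1,-0.05,2],[0,0,0],1],[[-0.1,-0.05,2.5],[0,0,0],1],[[-0.1,-0.05,3],[0,0,0],1],[[-0.1,-0.05,3.4],[0,0,0],1],[[-0.1,-0.05,3.7],[0,0,0],1],[[-0.1,-0.05,3.8],[0,0,0],1],[[-0.1,-0.05,3.9],[0,0,0],1],[[-0.1,-0.05,4],[0,0,0],1],[[-0.1,-0.05,4],[0,0,0],1]]'

```text
clock: 36.7
tool_pos: [0.4306, -0.1126, 0.129]
eef_rot: [1.0, 0.0, 0.001, 0.0]
contact_force: [-2.3, 2.0, 11.3]
opening: 0.549
finger_force: 34.9
```

>>> carry_out --rows '[[[0,0,-0.1],[0,0,0],1],[[0,0,-0.1],[0,0,0],0.45],[[0,0,-0.1],[0,0,0],0.35],[[0,0,-0.1],[0,0,0],0.2],[[0,0,-0.1],[0,0,0],0.1],[[0,0,-2],[0,0,0],0],[[0,0,-6],[0,0,0],0],[[0,0,-10],[0,0,0],0],[[0,0,-14],[0,0,0],0],[[0,0,-16],[0,0,0],0],[[0,0,-16],[0,0,0],0],[[0,0,-16],[0,0,0],0]]'

```text
clock: 37.9
tool_pos: [0.4302, -0.1128, 0.2876]
eef_rot: [1.0, -0.0, 0.0, 0.0]
contact_force: [-0.3, 0.4, -0.8]
opening: 0.998
finger_force: 0.0
```

```bash
python3 - <<'E'
from h import *
from plant import r
s=r.snapshot("wrist")
def bb(lo,hi,p,w,z):
    u,v=[int(a) for a in wproj(s,p)]
    try: print((u,v),end=" "); wblob(s,lo,hi,u,v,min(w,v),z)
    except Exception as e: print("none",e)
bb((100,110,20),(130,255,255),(.431,-.1127,.15),45,.1505)   # buffer cap
bb((45,80,60),(80,255,255),(.5177,-.1405,.07),25,.0725)    # vial
bb((0,0,110),(180,60,255),(.5435,-.0545,.1055),16,.1055)  # dark cap
t=r.snapshot("top"); a=load("top0")["image"].astype(int); b=t["image"].astype(int)
for n,(u,v) in dict(white=(157,227),conic=(168,165)).items():
    A,B=a[v-14:v+15,u-14:u+15],b[v-14:v+15,u-14:u+15]
    print(n,"mean abs change",round(np.abs(A-B).mean(),2), "bright centroid",[np.round([x.mean() for x in np.nonzero(X.sum(2)>300)],1) for X in (A,B)])
E
```

```text
(255, 182) px 256.4 180.5 area 1814.0 circ [ 0.4325 -0.1132] dia 0.0508 ell [ 0.4324 -0.1131] [0.0457 0.0498]
(279, 96) px 279.3 97.2 area 401.5 circ [ 0.5171 -0.1405] dia 0.0286 ell [ 0.5172 -0.1406] [0.0273 0.0274]
(202, 73) px 201.3 71.8 area 787.5 circ [ 0.5449 -0.0495] dia 0.046 ell [ 0.5445 -0.0522] [0.0367 0.0398]
white mean abs change 2.86 bright centroid [array([14.4, 13.7]), array([14.4, 13.6])]
conic mean abs change 2.77 bright centroid [array([10.5, 10.2]), array([10.6, 10.2])]
```

All placements agree with the pockets and the two bystanders are unmoved. Handing in.

```bash
python3 -c "
from plant import r
print(r.finish_job())"
```

```text
the job is handed in; nothing more can be done
None
```

All four reagents were set down on their pocket floors and released, the white bottle and conical tube had not moved in the top view, and the job is handed in at about 38 s; no verdict came back, and I did not re-image the amber bottle after releasing it.

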